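# Clamp a power board in the lever press on a repair bench

### The job

Clamp the circuit board in the bench press: raise the press's side lever all the way and leave it up, lay the board flat in the press's nest with its metal-cased end under the foot and let go of it, then lower the lever until the foot holds the board firmly, and let go of the lever. Feel for the grip, because the foot's height has been altered: a loose board is no use and too hard a squeeze cracks it. Do not push the meter, tape roll or bottle about.

Things in the scene. Friction and masses are not known exactly. Their poses are not given: they have to be found in the camera images.
- press: Grey clamp press, fixed. Origin on the bench under the middle of its nest; x towards its column, y to the lever's side, z up. Base plate x -105..195, y +-75 (mm), 18 thick. Head x 34..184, y +-35, z 135..240 mm, column below it x 127..182. A square ram (24 mm, top up to 313 mm high) passes down through the head at x 58, y 0 and carries a threaded stem and a round rubber foot.
- nest: Aluminium nest on the press (a separate body), axes as the press's. Origin: centre of its floor's top, 26 mm above the bench. Side rails 8 mm high, inner faces y +-44 mm, x -30 to 95; low end stop, face at x 89; open towards -x, where the floor starts at x -85. At home a board has its origin within 12 mm of this origin, along x. Firmly clamped: the foot presses on the board with 5 to 40 N; above 40 N it cracks.
- under_foot (a point): Point on the nest's floor straight below the foot's axis (nest x 58, y 0). The foot is 36 mm across; the lever moves it 65 mm per rad. Its stem is screwed out by an unknown 0 to 18 mm; less that amount, the foot's underside is 112 mm above the bench with the lever fully up, 47 mm fully down. It is sprung: once on the board, 7 N more per mm of further ram travel.
- lever (a joint): Angle of the lever at the +y side of the head, rad: 0 fully down (0.45 below level), 1.0 fully up (0.55 above level); 0 to 0.2 at the start. Stays where left: friction takes 0.85 N m (7 N at the grip point) either way. As it moves down with the foot on the board, the push there rises by 0.54 N per N of clamping (10 N: 5 N, 12.5 N: 10 N, 20 N: 24 N). Let go, it keeps at most 13 N of clamping.
- lever_grip (a point): Grip point, centre of the lever's bar, 120 mm from the pivot. The bar is 18 mm wide and 18 mm deep and ends 150 mm from the pivot; its outer 55 mm are black, the rest steel. It points from the pivot to the press's -x and swings in a plane parallel to the press's x-z plane, at press y 105 mm.
- lever_pivot (a point): Centre of the lever's pivot: press x 60, y 105, z 200 mm; the axis is the press's y.
- board: Green board 170 x 80 x 4 mm, 0.35 kg, flat on the bench. Origin: centre of its underside; x along its length, z up. At its -x end a black finned heatsink, 50 mm along x, 40 across y, top 54 above the underside, centre x -55: a good grip, fingers across y. At its +x end a bare metal case 44 x 56 mm, centre x 58, top 34 above the underside: the foot presses here. Low parts (to 24 mm) between.
- heatsink (a point): Centre of the heatsink's top (board x -55, z 54 mm).
- case_top (a point): Centre of the metal case's top (board x 58, z 34 mm).
- meter: Bystander: red multimeter lying flat, 175 x 85 x 46 mm, origin under its centre. It and the board lie on either side of the press.
- tape: Bystander: roll of brown tape lying flat, 100 mm across, 45 mm high, origin under its centre.
- solvent: Bystander: clear solvent bottle standing, 64 mm across, 130 mm high, origin under its centre.

How it is judged:
By the outcome, as a careful person would: the job done as asked, in the order asked, and still so for the second after the job is handed in, with the robot touching nothing.
It also fails if it takes over 72 s, if anything falls off the work surface, if the arm or the gripper's body presses on something with over 40 N, if the wrist force passes 120 N, or if a joint passes its speed limit or range.

### The arm

A 7-joint arm with a two-finger parallel gripper is mounted at the origin on the work surface. World frame = base frame: x ahead of the robot, y to its left, z up, the work surface at z = 0. Lengths are in m, angles in rad, forces in N, time in s.
With the tool pointing down it reaches from about 0.4 to 0.85 m from the base axis. Payload 10.4 kg.
Tool frame: the origin (TCP) lies between the finger pads; the fingertips stand 22 mm ahead of it and the grasp point (between the pads) lies 3 mm ahead of it; z points along the fingers, y is the line along which they close (so a half turn about z gives the same grasp; the last joint's range is limited). The gripper opens to 85 mm and grips with 20 to 120 N. Pads are 22 mm wide; open, the fingers measure 114 mm over their backs; the gripper's body (76 mm by 85 mm) begins 54 mm behind the grasp point. The pads swing forward as they close: fully open they stand 13 mm farther back than shut.
Start: joints at [-1.236, 0.332, -0.065, 1.46, 0.022, 1.35, -0.088], TCP at [0.219, 0.585, 0.253] pointing down, gripper open.
Joint ranges: [-2.6, 2.6], [-0.5, 2.12], [-1.47, 1.34], [0.16, 2.42], [-1.27, 4.41], [0.06, 2.06], [-2.6, 2.6]. Speed limits (rad/s): [2.22, 2.22, 2.79, 2.79, 3.14, 3.14, 3.14].

### API

Orientations are given as a unit quaternion [x, y, z, w].
In Python, from workcell import manip, camera, ticket, boxes_of, outline_of gives the robot as it stands.
- The arm moves only by the tool carry_out, never from a script. Its argument "deltas" is a list of rows, each a list of 5 numbers: the shift along the tool's x, y, z as a fraction of full scale, then the turn about the tool's z as a fraction of full scale, then the opening, from -1 (shut) to 1 (fully open), so that 0 is half open. In form: [[tx, ty, tz, spin, gripper], ...]. A call has 1 to 20 rows; each row is the pose to reach, as a shift and turn from the pose commanded when the call began, along the tool's axes at that moment; what a row does not reach only later rows make up. Full scale, the value 1, is 150 mm for a shift and 30 degrees for a turn. A row lasts 1/8 s, in which the tool goes at most 62.5 mm and 10.7 degrees, less where a joint would pass 70% of its speed; a pose out of reach is approached as far as the arm can. A call with a number of a shift or a turn outside -1 to 1 is refused whole. A call with a gripper value outside its range is refused whole. The fingers move at their own pace and stop on an object; "force" is the grip in N (left out, the last holds). Time passes only in rows, so rows that repeat a pose let the fingers close. It gives the time, the measured TCP pose, the force, the opening and the grip force at its end, in the units of the state.
- manip.get_obs(): the state, without advancing time (a new reading comes with each control period).
- camera(name): name is "scene" or "top"; returns a dict with "img" (420x560x3 uint8, red, green, blue), "depth" (420x560 float32, m along the optical axis (not along the pixel's ray), 0 where there is no reading), "vertical_fov" (degrees; the focal length in pixels is half the picture's height over the tangent of half this angle, whatever the lens; pixels are square), "cx", "cy" (the principal point, pixels), "R" (3x3) and "t" (3): a world point X has camera coordinates R X + t. Camera axes: x right, y down, z forward; pixel columns grow to the right and rows downward; lengths in m; the calibration is good to about 2 mm. A picture is of the moment at which its call begins.
- ticket.hand_in(): hands the job in; it is judged then, once.
Trained networks look in a picture, given as the dict that the camera call returned (one of the last four; its "shot" number tells which), for a name from the list of things; names that differ only in an ending like _2 or _b are one class to them, and where a whole thing is asked for, a point or a joint stands for the part that bears it (a point fixed in the world has none). Each returns a list of dicts, best first, with "conf" (0 to 1); they miss things now and then, are a little off and sometimes report something else, mostly with a low value. They report only what shows in the picture. A call takes as long as a camera call.
- boxes_of(query, picture): "position" ([x, y, z] in m, in world coordinates, good to about 4 mm: the middle of the surface that is visible of it).
- outline_of(query, picture): "region" (420x560 bool, what is visible of it).
The state is a dict: "clock": time; "joint_pos": joint angles; "joint_velocities": joint speeds; "tau": joint torques, N m; "position": TCP position; "ee_rot": TCP orientation; "ft_force": force on the tool from outside, world axes, zero at the start; "torque": the same for the moment, N m; "grip_width": opening from 0.0 (shut) to 1.0 (fully open); "grasp_force": force on a finger pad.
Only numpy, scipy, OpenCV 4.12 (cv2) and the standard library are available. Lean on these libraries where they do the work, as an engineer would, in place of code of your own. Each camera call takes 0.05 s, during which the arm holds its last target. There are 200 camera calls.

## Working session

There is one attempt and no reset: what is moved stays moved. The work goes in short steps, Python scripts to look and compute and a tool call to move; the robot and the scene stay as the last step left them, time stands still between calls to the robot, and variables do not carry over. Pictures are saved under pics/ and viewed, at most 10 in all, crops included, and the job is handed in when it is done.

Besides the shell and the picture viewer there is one more tool, called after "Request:" as a command line: name --pt "numbers of a row" for each row, then --argument value for the rest. carry_out: Moves the arm, as the interface text tells. Its arguments: {"type":"object","properties":{"deltas":{"type":"array","items":{"type":"array","items":{"type":"number"}}},"force":{"type":"number"}},"required":["deltas"]}

```bash
mkdir -p pics
cat > h.py <<'E'
import numpy as np, cv2
from workcell import manip, camera, ticket, boxes_of, outline_of
def pts(c, m=None):
    d=c["depth"]; H,W=d.shape; f=H/2/np.tan(np.radians(c["vertical_fov"])/2)
    v,u=np.nonzero((d>0) if m is None else (m&(d>0)))
    z=d[v,u]; P=np.c_[(u-c["cx"])/f*z,(v-c["cy"])/f*z,z]
    return (P-c["t"])@np.asarray(c["R"]), u, v
E
python3 - <<'E'
from h import *
o=manip.get_obs(); print({k:np.round(v,3).tolist() for k,v in o.items()})
ims=[]
for n in ("scene","top"):
    c=camera(n); cv2.imwrite(f"pics/{n}0.png",c["img"][:,:,::-1])
    print(n,np.round(-np.asarray(c["R"]).T@c["t"],3),np.round(c["R"][2],2))
    for q in ("press","nest","board","heatsink","case_top","lever","lever_grip","lever_pivot","meter","tape","solvent"):
        for b in boxes_of(q,c)[:2]: print(q,np.round(b["position"],3),round(b["conf"],2))
E
```

```text
{'clock': 0.0, 'joint_pos': [-1.236, 0.333, -0.065, 1.461, 0.022, 1.35, -0.088], 'joint_velocities': [-0.001, -0.0, 0.001, -0.001, 0.0, -0.001, -0.0], 'tau': [-0.001, -62.545, 0.049, -39.161, 0.016, 0.01, 0.0], 'position': [0.219, 0.585, 0.253], 'ee_rot': [0.178, 0.984, -0.001, -0.0], 'ft_force': [0.041, -1.206, -0.605], 'torque': [-0.033, -0.021, -0.05], 'grasp_force': 0.0, 'grip_width': 1.0}
scene [ 1.049 -0.487  0.821] [-0.51  0.5  -0.7 ]
press [ 0.708 -0.005  0.157] 0.89
nest [0.581 0.025 0.029] 0.57
heatsink [ 0.522 -0.305  0.018] 0.7
case_top [ 0.516 -0.307  0.016] 0.84
lever [0.621 0.142 0.192] 0.74
lever [0.752 0.306 0.036] 0.43
lever_grip [0.622 0.138 0.188] 0.97
lever_pivot [ 0.704 -0.008  0.165] 0.96
meter [0.594 0.312 0.037] 0.88
meter [0.624 0.138 0.192] 0.4
tape [0.751 0.308 0.037] 0.82
solvent [ 0.739 -0.319  0.086] 0.65
top [0.467 0.003 1.321] [ 0.09 -0.   -1.  ]
press [0.649 0.032 0.193] 0.66
nest [0.565 0.048 0.027] 0.61
nest [0.604 0.154 0.19 ] 0.51
board [ 0.522 -0.304  0.008] 0.86
heatsink [ 0.517 -0.3    0.007] 0.85
heatsink [0.547 0.31  0.036] 0.41
case_top [ 0.516 -0.301  0.012] 0.94
lever [0.606 0.149 0.185] 0.76
lever_grip [0.604 0.154 0.187] 0.75
lever_pivot [0.653 0.028 0.192] 0.56
meter [0.55  0.311 0.036] 0.87
tape [0.744 0.321 0.043] 0.83
solvent [ 0.715 -0.299  0.084] 0.66
```

View pics/top0.png

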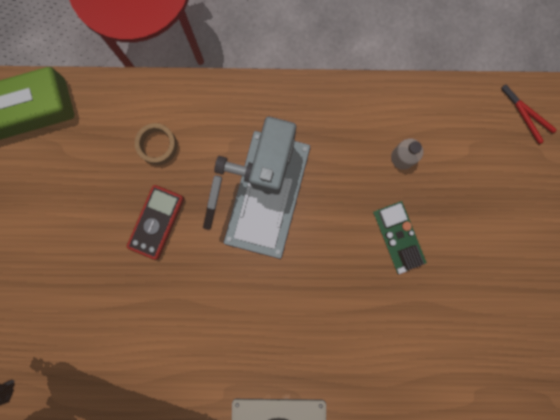

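View pics/scene0.png

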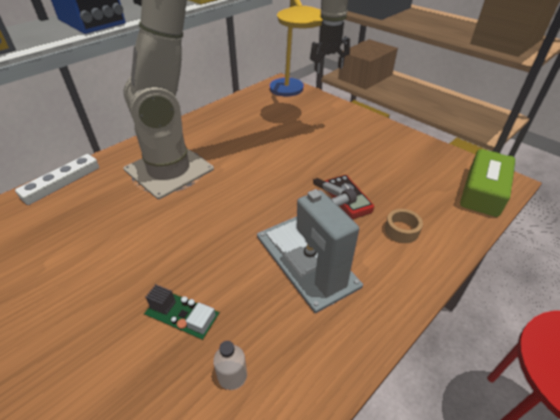

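Run:
```python
from h import *
def rect(P,s):
    r=cv2.minAreaRect((P[:,:2]*1000).astype(np.float32)); print(s,len(P),np.round(r[0],1),np.round(r[1],1),round(r[2],1),"zmed",round(np.median(P[:,2])*1000,1))
for n in ("top","scene"):
    c=camera(n); P,u,v=pts(c)
    def box(x0,x1,y0,y1,z0,z1): return P[(P[:,0]>x0)&(P[:,0]<x1)&(P[:,1]>y0)&(P[:,1]<y1)&(P[:,2]>z0)&(P[:,2]<z1)]
    print(n)
    b=box(.3,.8,-.3,.5,-.02,.009); print("bench z",np.percentile(b[:,2],[5,50,95]))
    rect(box(.4,.95,-.2,.2,.232,.25),"head"); rect(box(.4,.95,-.2,.2,.26,.33),"ram")
    rect(box(.4,.95,-.2,.2,.012,.036),"base")
    rect(box(.35,.65,-.42,-.2,.047,.065),"sink"); rect(box(.35,.65,-.42,-.2,.029,.038),"case"); 
    m=outline_of("board",c)
    if m: rect(pts(c,m[0]["region"])[0],"board")
    m=outline_of("lever",c)
    if m:
        L=pts(c,m[0]["region"])[0]; L=L[(L[:,2]>.1)]; rect(L,"lever"); k=np.argsort(L[:,0]); print(np.round(L[k[::max(1,len(k)//14)]],3).tolist())
    rect(box(.4,.68,.22,.42,.03,.06),"meter"); rect(box(.68,.85,.22,.42,.03,.06),"tape"); rect(box(.62,.85,-.42,-.2,.07,.15),"solv")
```

```text
top
bench z [-0.00465784 -0.00020816  0.00431552]
head 2086 [687.2  19.1] [ 69.7 149.5] 76.1 zmed 239.5
ram 2 [629.5  32.8] [12.7  0. ] -100.2 zmed 262.5
base 4742 [626.1  34.4] [149.8 300. ] 76.0 zmed 21.9
sink 277 [ 469.3 -323.2] [49.8 41.5] 22.0 zmed 53.3
case 385 [ 520.2 -300. ] [160.5  58.8] 18.0 zmed 33.8
board 2009 [ 520.8 -304. ] [167.5  80.5] 21.7 zmed 10.7
lever 635 [604.9 147.5] [ 19.4 161.2] 75.8 zmed 187.0
[[0.527, 0.162, 0.163], [0.538, 0.169, 0.162], [0.549, 0.157, 0.169], [0.56, 0.161, 0.172], [0.571, 0.156, 0.175], [0.582, 0.149, 0.179], [0.594, 0.142, 0.173], [0.605, 0.149, 0.19], [0.615, 0.151, 0.194], [0.626, 0.142, 0.197], [0.637, 0.144, 0.199], [0.65, 0.138, 0.212], [0.659, 0.13, 0.214], [0.669, 0.125, 0.219], [0.681, 0.13, 0.213]]
meter 2239 [550.5 313.3] [ 84.9 173.5] 68.8 zmed 36.2
tape 618 [747.3 317. ] [97.6 98.9] 0.6 zmed 43.9
solv 546 [ 725.5 -311.8] [62.3 59. ] 29.3 zmed 95.8
scene
bench z [-0.001886    0.00064022  0.0034552 ]
head 1451 [687.8  18.4] [ 69.7 151. ] 75.9 zmed 240.0
ram 0 [0. 0.] [0. 0.] 0.0 zmed nan
base 3060 [625.5  35.6] [152.2 302. ] 76.1 zmed 20.9
sink 316 [ 468.3 -322.3] [53.7 42. ] 20.8 zmed 53.0
case 474 [ 520.7 -303.1] [160.9  57.3] 22.5 zmed 34.1
board 2248 [ 506.2 -305. ] [199.9  88.1] 20.0 zmed 14.9
lever 4030 [643.7  70.3] [152.1 262.9] 76.1 zmed 211.9
[[0.532, 0.167, 0.163], [0.623, 0.149, 0.195], [0.64, 0.006, 0.24], [0.653, 0.021, 0.239], [0.665, -0.011, 0.225], [0.676, 0.039, 0.242], [0.689, -0.01, 0.24], [0.704, -0.021, 0.109], [0.717, 0.017, 0.241], [0.73, -0.015, 0.24], [0.742, -0.03, 0.171], [0.751, 0.019, 0.24], [0.756, 0.022, 0.241], [0.761, 0.008, 0.227], [0.766, 0.027, 0.204]]
meter 640 [550.5 315.2] [ 86.4 175.7] 67.2 zmed 37.3
tape 520 [748.3 317.9] [ 98.1 100.7] 24.4 zmed 44.0
solv 856 [ 728.9 -314.8] [62.7 56.3] 60.7 zmed 95.4
  return _methods._mean(a, axis=axis, dtype=dtype,
  ret = ret.dtype.type(ret / rcount)
```

Request:
carry_out --pt "-0.39 -0.23 0 0 1" --pt "-0.77 -0.47 0 0 1" --pt "-0.77 -0.47 0 0 1" --pt "-0.77 -0.47 0 0 1"

```text
clock: 2.0
position: [0.3027, 0.4788, 0.2536]
ee_rot: [0.179, 0.984, 0.0, -0.0]
ft_force: [-0.2, 0.1, -0.2]
grip_width: 1.001
grasp_force: 0.0
```

Request:
carry_out --pt "-0.39 -0.23 0 0 1" --pt "-0.77 -0.47 0 0 1" --pt "-0.77 -0.47 0 0 1" --pt "-0.77 -0.47 0 0 1"

```text
clock: 2.5
position: [0.3851, 0.3737, 0.2533]
ee_rot: [0.177, 0.984, 0.0, -0.0]
ft_force: [0.2, 0.6, 0.3]
grip_width: 0.999
grasp_force: 0.0
```

Request:
carry_out --pt "-0.39 -0.23 0 0 1" --pt "-0.77 -0.47 0 0 1" --pt "-0.77 -0.47 0 0 1" --pt "-0.77 -0.47 0 0 1"

```text
clock: 3.0
position: [0.4685, 0.268, 0.2531]
ee_rot: [0.177, 0.984, 0.0, -0.0]
ft_force: [-1.1, 0.6, -0.5]
grip_width: 1.002
grasp_force: 0.0
```

Request:
carry_out --pt "-0.39 -0.23 0 -0.217 1" --pt "-0.77 -0.47 0 -0.217 1" --pt "-0.77 -0.47 0 -0.217 1" --pt "-0.77 -0.47 0 -0.217 1" --pt "-0.77 -0.47 0 -0.217 1"

```text
clock: 3.62
position: [0.5517, 0.1627, 0.2531]
ee_rot: [0.12, 0.993, 0.0, -0.0]
ft_force: [0.2, -0.1, 0.4]
grip_width: 1.0
grasp_force: 0.0
```

Request:
carry_out --pt "-0.025 -0.01 0.2 0 1" --pt "-0.025 -0.01 0.45 0 1" --pt "-0.025 -0.01 0.587 0 1" --pt "-0.025 -0.01 0.587 0 1" --pt "-0.025 -0.01 0.587 0 -0.3" --pt "-0.025 -0.01 0.587 0 -1" --pt "-0.025 -0.01 0.587 0 -1" --pt "-0.025 -0.01 0.587 0 -1" --pt "-0.025 -0.01 0.587 0 -1" --force 40

```text
clock: 4.75
position: [0.5571, 0.1604, 0.1663]
ee_rot: [0.121, 0.993, 0.002, 0.001]
ft_force: [5.6, 11.3, -1.3]
grip_width: 0.2
grasp_force: 45.0
```

Request:
carry_out --pt "0.015 0.01 -0.065 0 -1" --pt "0.031 0.01 -0.129 0 -1" --pt "0.037 0.01 -0.19 0 -1" --pt "0.04 0.01 -0.247 0 -1" --pt "0.037 0.01 -0.306 0 -1" --pt "0.031 0.01 -0.364 0 -1" --pt "0.014 0.01 -0.42 0 -1" --pt "-0.005 0.01 -0.479 0 -1" --pt "-0.029 0.01 -0.567 0 -1" --pt "-0.057 0.01 -0.624 0 -1" --pt "-0.076 0.01 -0.658 0 -1" --pt "-0.085 0.01 -0.671 0 -1" --pt "-0.085 0.01 -0.671 0 -1"

```text
clock: 6.38
position: [0.5669, 0.1581, 0.264]
ee_rot: [0.12, 0.993, 0.001, -0.003]
ft_force: [-2.4, 7.2, -10.0]
grip_width: 0.198
grasp_force: 39.7
```

Request:
carry_out --pt "-0.01 0 -0.015 0 -1" --pt "-0.015 0 -0.03 0 -1" --pt "-0.015 0 -0.03 0 -1"

```text
clock: 6.75
position: [0.5695, 0.1574, 0.2683]
ee_rot: [0.121, 0.993, 0.001, -0.002]
ft_force: [0.5, 7.9, -12.3]
grip_width: 0.198
grasp_force: 39.8
```

Request:
carry_out --pt "-0.015 0 -0.02 0 -1" --pt "-0.025 0 -0.04 0 -1" --pt "-0.025 0 -0.04 0 -1"

```text
clock: 7.12
position: [0.5718, 0.1568, 0.2718]
ee_rot: [0.12, 0.993, -0.0, -0.004]
ft_force: [-0.3, 8.9, -25.2]
grip_width: 0.198
grasp_force: 41.8
```

Run:
```python
from h import *
for n in ("top","scene"):
    c=camera(n); cv2.imwrite(f"pics/{n}1.png",c["img"][:,:,::-1])
    P,u,v=pts(c); d=P[:,:2]-[.582,.0455]; px=d@[.9703,-.2419]; py=d@[.2419,.9703]
    m=(abs(py-.105)<.009)&(P[:,2]>.12)&(P[:,2]<.31)&(px>-.1)&(px<.04)
    for a in np.arange(-.09,.04,.01):
        k=m&(px>=a)&(px<a+.01)
        if k.sum()>2: print(n,round(a+.005,3),k.sum(),np.round(np.percentile(P[k,2],[10,50,90]),3))
    k=abs(P[:,2]-.07)<.06; k&=(abs(px-.058)<.025)&(abs(py)<.025)
    print("foot?",k.sum(),np.round(np.percentile(P[k,2],[1,5,20,50,80,95]),3) if k.any() else "")
```

```text
top 0.005 9 [0.232 0.24  0.242]
top 0.015 22 [0.234 0.236 0.24 ]
top 0.025 39 [0.225 0.231 0.234]
top 0.035 39 [0.22  0.225 0.228]
foot? 113 [0.02  0.022 0.023 0.026 0.028 0.03 ]
scene -0.045 4 [0.272 0.275 0.279]
scene -0.035 19 [0.266 0.271 0.281]
scene -0.025 47 [0.251 0.262 0.278]
scene -0.015 36 [0.247 0.255 0.259]
scene -0.005 40 [0.238 0.248 0.253]
scene 0.005 40 [0.231 0.243 0.247]
scene 0.015 39 [0.225 0.236 0.24 ]
scene 0.025 40 [0.221 0.23  0.234]
scene 0.035 43 [0.215 0.224 0.228]
foot? 237 [0.023 0.024 0.025 0.027 0.028 0.029]
```

Request:
carry_out --pt "0 0 0.03 0 -0.6" --pt "0 0 0.03 0 0.3" --pt "0 0 0.03 0 1" --pt "0 0 0.03 0 1" --pt "0 0 0.03 0 1" --pt "0 0 -0.2 0 1" --pt "0 0 -0.5 0 1" --pt "0 0 -0.6 0 1" --pt "0 0 -0.6 0 1"

```text
clock: 8.35
position: [0.575, 0.1541, 0.3669]
ee_rot: [0.122, 0.993, 0.0, 0.001]
ft_force: [-0.1, 0.1, -1.2]
grip_width: 1.0
grasp_force: 0.0
```

Request:
carry_out --pt "-0.01 -0.4 0 0 1" --pt "-0.021 -0.813 0 0 1" --pt "-0.021 -0.813 0 0 1"

```text
clock: 8.72
position: [0.5473, 0.0291, 0.3655]
ee_rot: [0.126, 0.992, -0.001, -0.0]
ft_force: [0.2, -0.1, 0.4]
grip_width: 1.001
grasp_force: 0.0
```

Request:
carry_out --pt "-0.01 -0.4 0 0 1" --pt "-0.021 -0.813 0 0 1" --pt "-0.021 -0.813 0 0 1"

```text
clock: 9.1
position: [0.5204, -0.089, 0.3655]
ee_rot: [0.126, 0.992, -0.0, -0.001]
ft_force: [-0.0, 1.0, 0.4]
grip_width: 0.998
grasp_force: 0.0
```

Request:
carry_out --pt "-0.01 -0.4 0 0 1" --pt "-0.021 -0.813 0 0 1" --pt "-0.021 -0.813 0 0 1"

```text
clock: 9.48
position: [0.4937, -0.2072, 0.3654]
ee_rot: [0.125, 0.992, -0.001, -0.001]
ft_force: [0.7, 1.3, 0.1]
grip_width: 1.0
grasp_force: 0.0
```

Request:
carry_out --pt "-0.01 -0.4 0.2 -0.3 1" --pt "-0.021 -0.813 0.5 -0.6 1" --pt "-0.021 -0.813 0.8 -1 1" --pt "-0.021 -0.813 1 -1 1" --pt "-0.021 -0.813 1 -1 1" --pt "-0.021 -0.813 1 -1 1"

```text
clock: 10.22
position: [0.4701, -0.3215, 0.2173]
ee_rot: [-0.14, 0.99, -0.0, 0.0]
ft_force: [0.6, -0.3, 0.7]
grip_width: 0.999
grasp_force: 0.0
```

Request:
carry_out --pt "0 0 0.2 -0.19 1" --pt "0 0 0.4 -0.19 1" --pt "0 0 0.4 -0.19 1" --pt "0 0 0.4 -0.19 1"

```text
clock: 10.72
position: [0.47, -0.3227, 0.1584]
ee_rot: [-0.188, 0.982, -0.001, 0.001]
ft_force: [0.7, 0.1, -0.5]
grip_width: 0.999
grasp_force: 0.0
```

Run:
```python
from h import *
o=manip.get_obs(); print(o["position"],o["ee_rot"],o["joint_pos"])
c=camera("scene"); P,u,v=pts(c)
d=P[:,:2]-[.5203,-.303]; a=np.radians(21.8); bx=d@[np.cos(a),np.sin(a)]; by=d@[-np.sin(a),np.cos(a)]
k=(bx<-.02)&(bx>-.09)&(abs(by)<.045)&(P[:,2]>.008)&(P[:,2]<.07)
k1=k&(P[:,2]>.048)
print("sink top", P[k1].min(0),P[k1].max(0),P[k1].mean(0), bx[k1].min(),bx[k1].max(),by[k1].min(),by[k1].max())
k2=k&(abs(by)>.024); print("near parts", np.c_[bx,by,P[:,2]][k2][::5].round(3).tolist())
```

```text
[ 0.47000488 -0.32270789  0.15840999] [-1.88355144e-01  9.82100113e-01 -7.15122910e-04  1.09343681e-03] [ 0.0934714   0.30134886  0.50852542  1.7546704  -0.16146573  1.12435426
  2.60223434]
sink top [ 0.43756191 -0.34949605  0.04800406] [ 0.49988966 -0.29488551  0.0577313 ] [ 0.46962403 -0.3222308   0.05282088] -0.08135807923917197 -0.02897675662575312 -0.019923573462297152 0.021736955857274337
near parts []
```

Request:
carry_out --pt "0 0 0 0.35 1" --pt "0 0 0 0.7 1" --pt "0 0 0 1 1" --pt "0 0 0 1 1"

```text
clock: 11.28
position: [0.4698, -0.3224, 0.1577]
ee_rot: [0.072, 0.997, -0.0, 0.001]
ft_force: [0.3, 0.3, 1.0]
grip_width: 0.998
grasp_force: 0.0
```

Request:
carry_out --pt "0 0 0 0.35 1" --pt "0 0 0 0.7 1" --pt "0 0 0 1 1"

```text
clock: 11.65
position: [0.4694, -0.3224, 0.1573]
ee_rot: [0.328, 0.945, 0.0, 0.001]
ft_force: [-0.7, -0.5, -0.2]
grip_width: 1.0
grasp_force: 0.0
```

Request:
carry_out --pt "0 0 0 0.35 1" --pt "0 0 0 0.7 1" --pt "0 0 0 1 1"

```text
clock: 12.02
position: [0.4695, -0.3224, 0.1572]
ee_rot: [0.562, 0.827, 0.0, 0.001]
ft_force: [0.0, -0.4, 1.1]
grip_width: 0.997
grasp_force: 0.0
```

Request:
carry_out --pt "0 0 0 0.35 1" --pt "0 0 0 0.7 1" --pt "0 0 0 1 1"

```text
clock: 12.4
position: [0.4695, -0.3224, 0.1572]
ee_rot: [0.757, 0.654, 0.0, 0.0]
ft_force: [0.1, -0.0, -0.3]
grip_width: 0.998
grasp_force: 0.0
```

Request:
carry_out --pt "0 0 0 0.35 1" --pt "0 0 0 0.7 1" --pt "0 0 0 1 1"

```text
clock: 12.78
position: [0.4695, -0.3223, 0.1572]
ee_rot: [0.9, 0.436, 0.001, 0.0]
ft_force: [-0.1, -0.8, 0.1]
grip_width: 1.0
grasp_force: 0.0
```

Request:
carry_out --pt "0 0 0 0.35 1" --pt "0 0 0 0.7 1" --pt "0 0 0 1 1" --pt "0 0 0 1 1"

```text
clock: 13.28
position: [0.4694, -0.3222, 0.1568]
ee_rot: [0.982, 0.191, 0.0, 0.0]
ft_force: [-0.1, 0.2, -0.4]
grip_width: 0.995
grasp_force: 0.0
```

Run:
```python
from h import *
o=manip.get_obs(); print(o["position"],o["ee_rot"],o["joint_pos"])
```

```text
[ 0.46942885 -0.32222769  0.15682407] [9.81661482e-01 1.90632293e-01 1.43725419e-04 2.09418513e-04] [-0.34168091  0.47936574  1.10268848  1.77486747 -0.4620189   1.17660329
 -0.28725611]
```

Request:
carry_out --pt "0 0 0.3 0 1" --pt "0 0 0.6 0 1" --pt "0 0 0.732 0 1" --pt "0 0 0.732 0 1" --pt "0 0 0.732 0 -1" --pt "0 0 0.732 0 -1" --pt "0 0 0.732 0 -1" --pt "0 0 0.732 0 -1" --pt "0 0 0.732 0 -1" --force 80

```text
clock: 14.4
position: [0.4697, -0.3226, 0.0479]
ee_rot: [0.982, 0.189, 0.001, 0.0]
ft_force: [-1.2, 1.7, 8.3]
grip_width: 0.452
grasp_force: 81.6
```

Request:
carry_out --pt "0 0 -0.15 0 -1" --pt "0 0 -0.4 0 -1" --pt "0 0 -0.7 0 -1" --pt "0 0 -0.7 0 -1" --pt "0 0 -0.7 0 -1"

```text
clock: 15.02
position: [0.4688, -0.3218, 0.1515]
ee_rot: [0.982, 0.189, -0.0, -0.0]
ft_force: [-0.2, 0.3, -4.4]
grip_width: 0.452
grasp_force: 81.6
```

Run:
```python
from h import *
o=manip.get_obs(); print(o["position"],o["ee_rot"],o["joint_pos"])
c=camera("scene"); cv2.imwrite("pics/lift.png",c["img"][:,:,::-1])
```

```text
[ 0.46875294 -0.32178474  0.15145606] [ 9.82071556e-01  1.88508001e-01 -6.40313671e-06 -4.37891757e-04] [-0.33738745  0.48432156  1.09720087  1.78128811 -0.46778425  1.16814256
 -0.28726128]
```

View pics/lift.png

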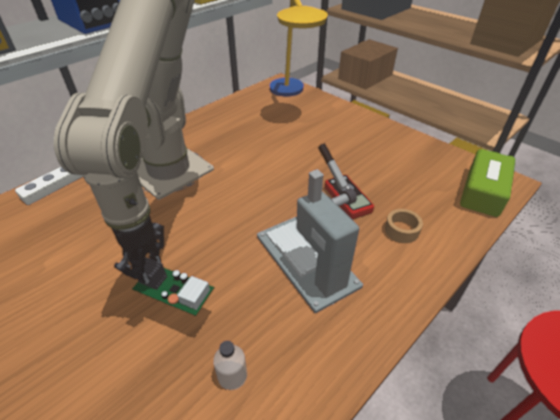

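Request:
carry_out --pt "0.1 -0.3 0 0 -1" --pt "0.2 -0.6 0 0 -1" --pt "0.292 -0.84 0 0 -1" --pt "0.292 -0.84 0 0 -1"

```text
clock: 15.58
position: [0.463, -0.1849, 0.1503]
ee_rot: [0.982, 0.191, -0.001, -0.001]
ft_force: [-0.7, -0.4, -3.4]
grip_width: 0.455
grasp_force: 82.3
```

Request:
carry_out --pt "0.1 -0.3 0 0 -1" --pt "0.2 -0.6 0 0 -1" --pt "0.292 -0.84 0 0 -1" --pt "0.292 -0.84 0 0 -1"

```text
clock: 16.08
position: [0.4568, -0.0532, 0.1511]
ee_rot: [0.982, 0.191, -0.0, -0.001]
ft_force: [-0.4, -0.2, -4.1]
grip_width: 0.455
grasp_force: 82.8
```

Run:
```python
from h import *
o=manip.get_obs(); print(o["position"],o["ee_rot"],o["joint_pos"])
```

```text
[ 0.45677667 -0.0531923   0.151123  ] [ 9.81670694e-01  1.90583019e-01 -3.42813636e-04 -8.02843740e-04] [-1.21535961  0.07921978  1.30412005  2.05152005 -0.08858865  1.07191347
 -1.05676771]
```

Request:
carry_out --pt "-0.1 0.3 0 0 -1" --pt "-0.2 0.6 0 0 -1" --pt "-0.292 0.84 0.2 0 -1" --pt "-0.292 0.84 0.45 0 -1" --pt "-0.292 0.84 0.6 0 -1" --pt "-0.292 0.84 0.66 0 -1" --pt "-0.292 0.84 0.685 0 -1" --pt "-0.292 0.84 0.685 0 -1"

```text
clock: 17.08
position: [0.4634, -0.1894, 0.0493]
ee_rot: [0.982, 0.188, 0.0, 0.0]
ft_force: [-0.1, 0.8, -3.5]
grip_width: 0.452
grasp_force: 82.9
```

Request:
carry_out --pt "0 0 0 0 0" --pt "0 0 0 0 0.6" --pt "0 0 0 0 1" --pt "0 0 0 0 1" --pt "0 0 -0.2 0 1" --pt "0 0 -0.4 0 1" --pt "0 0 -0.6 0 1" --pt "0 0 -0.6 0 1"

```text
clock: 18.08
position: [0.4642, -0.1893, 0.1404]
ee_rot: [0.982, 0.188, 0.002, 0.0]
ft_force: [0.8, 0.1, -0.9]
grip_width: 1.0
grasp_force: 0.0
```

Request:
carry_out --pt "0 0 0 -0.35 1" --pt "0 0 0 -0.7 1" --pt "0 0 0 -1 1"

```text
clock: 18.45
position: [0.4627, -0.1888, 0.138]
ee_rot: [0.899, 0.439, -0.0, -0.0]
ft_force: [0.5, 0.3, 0.2]
grip_width: 0.996
grasp_force: 0.0
```

Request:
carry_out --pt "0 0 0 -0.35 1" --pt "0 0 0 -0.7 1" --pt "0 0 0 -1 1"

```text
clock: 18.82
position: [0.4626, -0.1888, 0.1379]
ee_rot: [0.755, 0.656, -0.0, -0.001]
ft_force: [0.1, 0.8, 0.2]
grip_width: 1.0
grasp_force: 0.0
```

Request:
carry_out --pt "0 0 0 -0.35 1" --pt "0 0 0 -0.7 1" --pt "0 0 0 -1 1"

```text
clock: 19.2
position: [0.4626, -0.1888, 0.1379]
ee_rot: [0.559, 0.829, -0.0, -0.001]
ft_force: [0.9, 0.7, 0.2]
grip_width: 1.003
grasp_force: 0.0
```

Request:
carry_out --pt "0 0 0 -0.35 1" --pt "0 0 0 -0.7 1" --pt "0 0 0 -1 1"

```text
clock: 19.58
position: [0.4626, -0.1888, 0.1379]
ee_rot: [0.325, 0.946, 0.0, -0.001]
ft_force: [-0.5, 0.3, -0.5]
grip_width: 0.998
grasp_force: 0.0
```

Request:
carry_out --pt "0 0 0 -0.35 1" --pt "0 0 0 -0.7 1" --pt "0 0 0 -1 1" --pt "0 0 0 -1 1"

```text
clock: 20.08
position: [0.4626, -0.1889, 0.1381]
ee_rot: [0.073, 0.997, 0.0, -0.001]
ft_force: [0.3, -0.4, 0.7]
grip_width: 1.0
grasp_force: 0.0
```

```bash
cat > b.py <<'E'
from h import *
o=manip.get_obs(); print(o["position"],o["ee_rot"],o["joint_pos"])
for n in ("top","scene"):
    c=camera(n); m=outline_of("board",c)
    P=pts(c,m[0]["region"])[0] if m else np.zeros((0,3))
    for z0,z1,s in ((.047,.06,"sink"),(.03,.038,"case"),(.001,.06,"all")):
        k=(P[:,2]>z0)&(P[:,2]<z1)
        if k.sum()>20: print(n,s,k.sum(),P[k].mean(0).round(4),cv2.minAreaRect((P[k,:2]*1000).astype(np.float32)))
E
python3 b.py
```

```text
[ 0.46264837 -0.18892393  0.13806967] [ 7.28347656e-02  9.97343856e-01  2.18644287e-04 -5.30899482e-04] [-0.36121784  0.18151599  0.72470187  1.95737609 -0.1383099   1.05294585
  1.84920277]
top case 348 [ 0.5669 -0.149   0.0339] ((516.4729614257812, -167.29782104492188), (154.02456665039062, 56.44746398925781), 19.421567916870117)
top all 1308 [ 0.5337 -0.1582  0.0161] ((514.6812744140625, -169.132080078125), (167.35899353027344, 78.67655181884766), 21.778907775878906)
scene sink 253 [ 0.4649 -0.1899  0.0527] ((463.3669128417969, -189.46563720703125), (49.26639175415039, 41.650352478027344), 21.025253295898438)
scene case 366 [ 0.5579 -0.1551  0.0342] ((513.7140502929688, -169.33770751953125), (160.77719116210938, 56.50209426879883), 21.583480834960938)
scene all 1846 [ 0.5197 -0.1755  0.0214] ((514.2478637695312, -167.1314697265625), (170.93682861328125, 96.77396392822266), 16.753049850463867)
```

Request:
carry_out --pt "0 0 0 -0.35 1" --pt "0 0 0 -0.7 1" --pt "0 0 0 -1 1" --pt "0 0 0 -1 1"

```text
clock: 20.78
position: [0.463, -0.189, 0.1387]
ee_rot: [-0.187, 0.982, 0.0, -0.0]
ft_force: [0.7, -0.4, -0.2]
grip_width: 0.998
grasp_force: 0.0
```

Request:
carry_out --pt "0 0 0.3 0 1" --pt "0 0 0.5 0 1" --pt "0 0 0.6 0 1" --pt "0 0 0.6 0 1" --pt "0 0 0.6 0 -1" --pt "0 0 0.6 0 -1" --pt "0 0 0.6 0 -1" --pt "0 0 0.6 0 -1" --pt "0 0 0.6 0 -1" --force 80

```text
clock: 21.9
position: [0.4638, -0.1893, 0.0499]
ee_rot: [-0.188, 0.982, -0.0, 0.001]
ft_force: [-2.1, 1.1, 7.6]
grip_width: 0.454
grasp_force: 81.4
```

Request:
carry_out --pt "0 0 -0.15 0 -1" --pt "0 0 -0.4 0.2 -1" --pt "0 0 -0.7 0.5 -1" --pt "0 0 -0.7 0.8 -1" --pt "0 0 -0.7 1 -1" --pt "0 0 -0.7 1 -1"

```text
clock: 22.65
position: [0.4627, -0.1888, 0.1537]
ee_rot: [0.072, 0.997, 0.0, -0.0]
ft_force: [0.7, -0.1, -5.0]
grip_width: 0.452
grasp_force: 81.5
```

Run:
```python
from h import *
o=manip.get_obs(); print(o["position"],o["ee_rot"],o["joint_pos"])
```

```text
[ 0.46269001 -0.18884365  0.15371477] [ 7.19590085e-02  9.97407535e-01  1.96402544e-04 -2.68006315e-04] [-0.39012717  0.1593603   0.75128774  1.94287189 -0.1230173   1.08556276
  1.83922877]
```

Request:
carry_out --pt "0.08 0.3 0 0 -1" --pt "0.12 0.6 0 0 -1" --pt "0.166 0.875 0 0 -1" --pt "0.166 0.875 0 0 -1"

```text
clock: 23.15
position: [0.4571, -0.0523, 0.1536]
ee_rot: [0.068, 0.998, 0.001, -0.0]
ft_force: [-0.1, -0.6, -3.9]
grip_width: 0.453
grasp_force: 82.2
```

Request:
carry_out --pt "0.08 0.3 0 0 -1" --pt "0.12 0.6 0 0.1 -1" --pt "0.166 0.875 0 0.19 -1" --pt "0.166 0.875 0 0.19 -1" --pt "0.166 0.875 0 0.19 -1"

```text
clock: 23.78
position: [0.4517, 0.0767, 0.1537]
ee_rot: [0.122, 0.993, -0.0, -0.0]
ft_force: [0.2, -0.5, -3.6]
grip_width: 0.453
grasp_force: 82.6
```

```bash
cat > c.py <<'E'
from h import *
o=manip.get_obs(); print(o["position"],o["ee_rot"],o["joint_pos"])
c0=o["position"]; d=np.array(c0[:2])-[.582,.0455]; print("tcp press",d@[.9703,-.2419],d@[.2419,.9703])
for n in ("top","scene"):
    c=camera(n); cv2.imwrite(f"pics/{n}_c{int(o['clock']*10)}.png",c["img"][:,:,::-1]); m=outline_of("board",c)
    if not m: print("none");continue
    g=c["img"].astype(int); P,u,v=pts(c,m[0]["region"]); col=g[v,u]
    d=P[:,:2]-[.582,.0455]; px=d@[.9703,-.2419]; py=d@[.2419,.9703]
    Q=np.c_[px,py,P[:,2]]*1000
    white=(col.min(1)>130)&(abs(Q[:,2]-np.percentile(Q[(col.min(1)>130),2],80))<5)
    r=cv2.minAreaRect(Q[white][:,:2].astype(np.float32)); print(n,"case rect(press mm)",r,"z",np.median(Q[white,2]), "zfit",np.linalg.lstsq(np.c_[Q[white][:,:2],np.ones(white.sum())],Q[white,2],rcond=None)[0])
    gr=(col[:,1]>col[:,0]+12)&(col[:,1]>col[:,2])
    A=Q[gr]; print(" green",gr.sum(),"zmed",np.median(A[:,2]),cv2.minAreaRect(A[:,:2].astype(np.float32)),"zfit",np.linalg.lstsq(np.c_[A[:,:2],np.ones(len(A))],A[:,2],rcond=None)[0])
E
python3 c.py
```

```text
[0.45169429 0.07669951 0.1536726 ] [ 1.21522956e-01  9.92588564e-01 -3.02114336e-04 -1.51685749e-04] [-0.75426415  0.03722567  0.50056409  2.0316977  -0.01976522  1.07781844
  1.08252013]
tcp press -0.13398279441028227 -0.0012480639853979904
top case rect(press mm) ((-21.1154727935791, -2.1547298431396484), (43.136802673339844, 54.690574645996094), 0.30762916803359985) z 137.01675603576857 zfit [-2.47391844e-03 -1.63944090e-02  1.37124592e+02]
 green 438 zmed 107.15892990930557 ((-50.61480712890625, -2.0833168029785156), (80.16172790527344, 127.37541961669922), 89.81861114501953) zfit [-4.54275069e-02  2.68371143e-02  1.05279633e+02]
scene case rect(press mm) ((-21.845796585083008, -7.622274398803711), (46.238502502441406, 48.90974044799805), 85.0035629272461) z 137.72524125375085 zfit [-1.98568758e-03  4.71674362e-03  1.37688875e+02]
 green 290 zmed 108.19646461217502 ((-72.85942077636719, -6.3111724853515625), (72.31652069091797, 158.14407348632812), 86.10628509521484) zfit [-1.34588115e-02 -3.66741467e-02  1.05523413e+02]
```

Request:
carry_out --pt "0 0.013 0.15 0 -1" --pt "0 0.013 0.3 0 -1" --pt "0 0.013 0.38 0 -1" --pt "0 0.013 0.38 0 -1" --pt "-0.1 0.013 0.38 0 -1" --pt "-0.25 0.013 0.38 0 -1" --pt "-0.4 0.013 0.38 0 -1" --pt "-0.5 0.013 0.38 0 -1" --pt "-0.513 0.013 0.38 0 -1" --pt "-0.513 0.013 0.38 0 -1" --pt "-0.513 0.013 0.38 0 -1"

```text
clock: 25.35
position: [0.5262, 0.0615, 0.0969]
ee_rot: [0.122, 0.993, 0.0, -0.0]
ft_force: [-0.6, 0.3, -2.9]
grip_width: 0.454
grasp_force: 82.6
```

```bash
python3 c.py
```

```text
[0.52621463 0.06149684 0.09685507] [ 1.21561656e-01  9.92583836e-01  2.00612254e-04 -2.29153556e-04] [-0.65421188  0.29408245  0.51909259  1.91149703 -0.17459607  0.98039024
  1.27119489]
tcp press -0.05799817721648657 0.0020272526288602497Traceback (most recent call last):
  File "c.py", line 10, in <module>
    white=(col.min(1)>130)&(abs(Q[:,2]-np.percentile(Q[(col.min(1)>130),2],80))<5)
                                       ~~~~~~~~~~~~~^^^^^^^^^^^^^^^^^^^^^^^^^^
    return _quantile_unchecked(
        a, q, axis, out, overwrite_input, method, keepdims, weights)
    return _ureduce(a,
                    func=_quantile_ureduce_func,
    ...<5 lines>...
                    overwrite_input=overwrite_input,
                    method=method)
    r = func(a, **kwargs)
    result = _quantile(arr,
                       quantiles=q,
    ...<2 lines>...
                       out=out,
                       weights=wgt)
    slices_having_nans = np.isnan(arr[-1, ...])
                                  ~~~^^^^^^^^^
IndexError: index -1 is out of bounds for axis 0 with size 0
```

Request:
carry_out --pt "0 -0.005 0.04 0 -1" --pt "0 -0.006 0.08 0 -1" --pt "0 -0.006 0.11 0 -1" --pt "0 -0.006 0.125 0 -1" --pt "0 -0.006 0.13 0 -1" --pt "0 -0.006 0.13 0 -1"

```text
clock: 26.2
position: [0.5266, 0.0603, 0.0774]
ee_rot: [0.122, 0.993, 0.0, 0.0]
ft_force: [0.1, -0.8, -3.8]
grip_width: 0.454
grasp_force: 82.6
```

Run:
```python
from h import *
o=manip.get_obs(); print(o["position"],o["ft_force"],o["torque"])
c=camera("scene"); cv2.imwrite("pics/nest.png",cv2.resize(c["img"][160:330,220:400,::-1],None,fx=4,fy=3.5)[:600])
```

```text
[0.52663042 0.06033333 0.07740189] [ 0.1164013  -0.7578734  -3.77332619] [0.04422742 0.19053279 0.01118679]
```

View pics/nest.png

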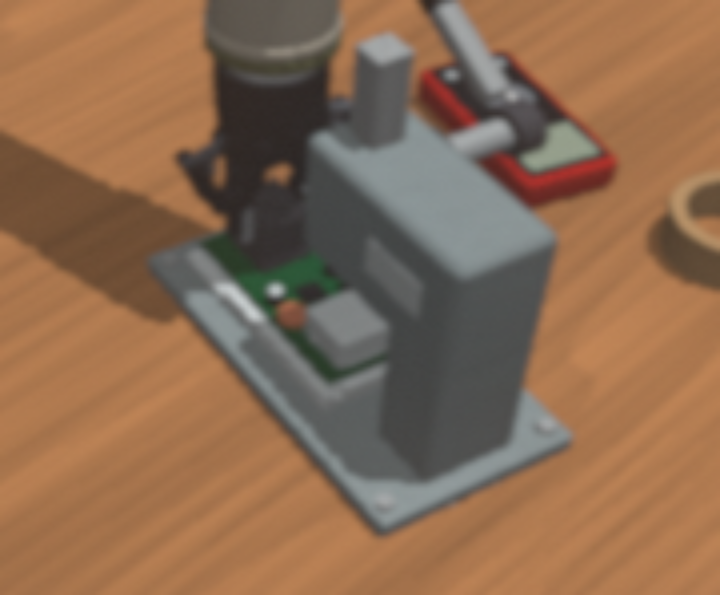

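Request:
carry_out --pt "0 0 0.008 0 -1" --pt "0 0 0.01 0 -1" --pt "0 0 0.01 0 -0.1" --pt "0 0 0.01 0 0.3" --pt "0 0 0.01 0 0.6" --pt "0 0 0.01 0 0.6" --pt "0 0 -0.1 0 0.6" --pt "0 0 -0.3 0 0.6" --pt "0 0 -0.6 0 0.6" --pt "0 0 -0.85 0 0.3" --pt "0 0 -0.85 0 0"

```text
clock: 27.62
position: [0.5283, 0.0604, 0.2089]
ee_rot: [0.122, 0.993, 0.002, 0.003]
ft_force: [0.0, -0.6, -0.4]
grip_width: 0.502
grasp_force: 0.0
```

Request:
carry_out --pt "0 0 -0.3 0 -1" --pt "0 0 -0.6 0 -1" --pt "0 0 -0.85 0 -1" --pt "0 0 -0.85 0 -1" --pt "0 0 -0.85 0 -1" --force 40

```text
clock: 28.25
position: [0.5262, 0.0602, 0.3316]
ee_rot: [0.122, 0.993, -0.0, -0.0]
ft_force: [0.8, 0.3, -0.9]
grip_width: 0.001
grasp_force: 0.0
```

Run:
```python
from h import *
o=manip.get_obs(); print(o["position"],o["ft_force"],o["joint_pos"])
d=o["position"][:2]-np.array([.582,.0455]); print("press",d@[.9703,-.2419],d@[.2419,.9703])
for n in("top","scene"):
    c=camera(n); P,u,v=pts(c); d=P[:,:2]-[.582,.0455]; px=d@[.9703,-.2419]; py=d@[.2419,.9703]
    Q=np.c_[px,py,P[:,2]]*1000
    k=(abs(Q[:,1])<25)&(Q[:,0]>-90)&(Q[:,0]<-20)&(abs(Q[:,2]-80)<8)
    if k.sum()>10: print(n,"sink",k.sum(),cv2.minAreaRect(Q[k,:2].astype(np.float32)),np.median(Q[k,2]))
    k=(abs(Q[:,1])<40)&(Q[:,0]>20)&(Q[:,0]<90)&(abs(Q[:,2]-60)<4)
    if k.sum()>10: print(n,"case",k.sum(),Q[k].min(0),Q[k].max(0),np.median(Q[k,2]))
    k=(abs(Q[:,1])<20)&(abs(Q[:,0]-58)<20)&(Q[:,2]>66)&(Q[:,2]<130)
    if k.sum()>5: print(n,"foot",k.sum(),np.percentile(Q[k,2],[0,5,20,50,80]))
    if n=="scene": cv2.imwrite("pics/released.png",cv2.resize(c["img"][160:330,220:400,::-1],None,fx=4,fy=3.5)[:600])
```

```text
[0.52618115 0.06020186 0.3315612 ] [ 0.75715545  0.34169978 -0.94905558] [-0.71443744  0.08079428  0.55347152  1.61183491 -0.04269957  1.46211631
  1.16879619]
press -0.05771741070948326 0.0007626370272556624
top case 21 [ 33.12350838 -27.92587394  56.03776033] [ 43.69292984 -14.62102722  62.29874824] 60.10715203671208
scene sink 214 ((-58.67095184326172, 1.827627182006836), (41.41596603393555, 53.425315856933594), 89.45396423339844) 78.97995787778348
scene case 199 [ 32.11123238 -27.4945934   56.01426748] [78.28359768 11.18645048 63.61133785] 60.327848389958056
```

View pics/released.png

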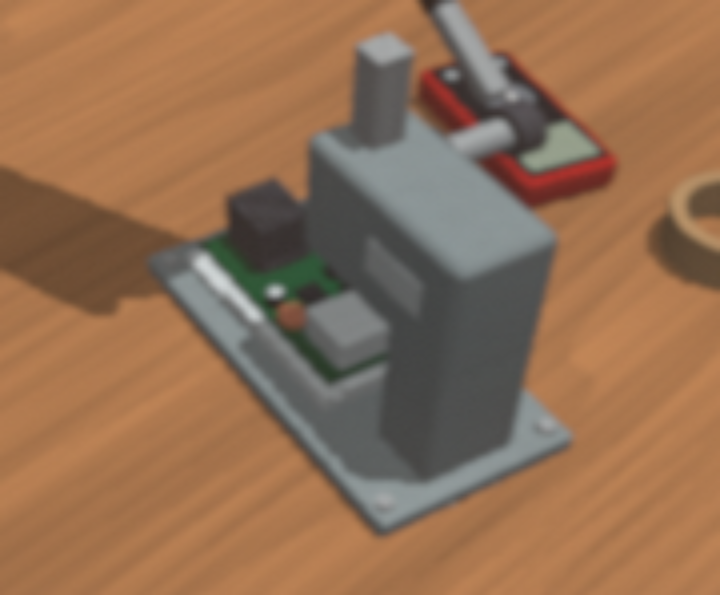

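Request:
carry_out --pt "-0.02 0.2 0 0 -1" --pt "-0.038 0.5 0 0 -1" --pt "-0.038 0.695 0 0 -1" --pt "-0.038 0.695 0 0 -1" --pt "-0.038 0.695 0.08 0 -1" --pt "-0.038 0.695 0.11 0 -1" --pt "-0.038 0.695 0.11 0 -1"

```text
clock: 29.22
position: [0.557, 0.1593, 0.3154]
ee_rot: [0.122, 0.992, -0.0, -0.0]
ft_force: [0.1, 0.1, 0.3]
grip_width: 0.001
grasp_force: 0.0
```

Run:
```python
from h import *
o=manip.get_obs(); print(o["position"],o["ft_force"],o["joint_pos"])
d=o["position"][:2]-np.array([.582,.0455]); print("press",d@[.9703,-.2419],d@[.2419,.9703])
```

```text
[0.55703188 0.15927753 0.31540438] [0.09037413 0.10995481 0.33818725] [-0.77905073  0.21238905  0.50219194  1.5127149  -0.10256945  1.44349296
  1.05227765]
press -0.051749354982446934 0.10435855038427379
```

Request:
carry_out --pt "0 0 0.05 0 -1" --pt "0 0 0.1 0 -1" --pt "0 0 0.15 0 -1" --pt "0 0 0.2 0 -1" --pt "0 0 0.25 0 -1" --pt "0 0 0.3 0 -1" --pt "0 0 0.35 0 -1" --pt "0 0 0.4 0 -1"

```text
clock: 30.22
position: [0.5571, 0.1605, 0.2559]
ee_rot: [0.122, 0.993, 0.0, -0.0]
ft_force: [-2.5, 0.3, 5.7]
grip_width: -0.003
grasp_force: 2.6
```

Request:
carry_out --pt "0 0 0.03 0 -1" --pt "0 0 0.06 0 -1" --pt "0 0 0.09 0 -1"

```text
clock: 30.6
position: [0.557, 0.1605, 0.2424]
ee_rot: [0.122, 0.993, 0.0, -0.0]
ft_force: [-3.7, 1.4, 5.0]
grip_width: 0.003
grasp_force: 2.6
```

Request:
carry_out --pt "0 0 0.02 0 -1" --pt "0 0 0.035 0 -1" --pt "0 0 0.035 0 -1"

```text
clock: 30.98
position: [0.5571, 0.1603, 0.2369]
ee_rot: [0.122, 0.993, 0.0, -0.0]
ft_force: [-0.2, 0.5, 1.6]
grip_width: 0.001
grasp_force: 0.3
```

Request:
carry_out --pt "0 0 0.01 0 -1" --pt "0 0 0.02 0 -1"

```text
clock: 31.22
position: [0.5571, 0.1603, 0.2342]
ee_rot: [0.122, 0.993, 0.0, -0.0]
ft_force: [-3.3, 0.8, 5.2]
grip_width: -0.002
grasp_force: 2.5
```

Request:
carry_out --pt "0 0 0.01 0 -1" --pt "0 0 0.02 0 -1"

```text
clock: 31.48
position: [0.557, 0.1603, 0.2312]
ee_rot: [0.122, 0.993, 0.0, -0.0]
ft_force: [-3.6, 1.0, 5.4]
grip_width: -0.003
grasp_force: 2.7
```

Request:
carry_out --pt "0 0 0.01 0 -1" --pt "0 0 0.02 0 -1"

```text
clock: 31.72
position: [0.5569, 0.1603, 0.2281]
ee_rot: [0.122, 0.993, 0.0, -0.0]
ft_force: [-5.4, 1.0, 5.2]
grip_width: -0.0
grasp_force: 2.9
```

Request:
carry_out --pt "0 0 0.01 0 -1" --pt "0 0 0.02 0 -1"

```text
clock: 31.98
position: [0.5568, 0.1603, 0.2251]
ee_rot: [0.122, 0.993, 0.0, -0.001]
ft_force: [-5.0, 0.6, 5.9]
grip_width: 0.0
grasp_force: 2.9
```

Request:
carry_out --pt "0 0 0.01 0 -1" --pt "0 0 0.02 0 -1"

```text
clock: 32.22
position: [0.5568, 0.1603, 0.2221]
ee_rot: [0.122, 0.993, 0.0, -0.001]
ft_force: [-5.3, 1.4, 5.1]
grip_width: -0.002
grasp_force: 2.9
```

Request:
carry_out --pt "0 0 0.01 0 -1" --pt "0 0 0.02 0 -1"

```text
clock: 32.48
position: [0.5568, 0.1603, 0.219]
ee_rot: [0.122, 0.993, 0.0, -0.001]
ft_force: [-4.3, 1.5, 5.2]
grip_width: 0.002
grasp_force: 2.9
```

Request:
carry_out --pt "0 0 0.01 0 -1" --pt "0 0 0.02 0 -1"

```text
clock: 32.72
position: [0.557, 0.1603, 0.2161]
ee_rot: [0.122, 0.993, 0.0, -0.0]
ft_force: [-4.2, 0.9, 5.1]
grip_width: 0.001
grasp_force: 2.9
```

Request:
carry_out --pt "0 0 0.01 0 -1" --pt "0 0 0.02 0 -1"

```text
clock: 32.98
position: [0.5571, 0.1602, 0.2132]
ee_rot: [0.122, 0.993, 0.0, -0.0]
ft_force: [-3.5, 1.5, 5.4]
grip_width: 0.001
grasp_force: 2.8
```

Request:
carry_out --pt "0 0 0.01 0 -1" --pt "0 0 0.02 0 -1"

```text
clock: 33.22
position: [0.5573, 0.1602, 0.2107]
ee_rot: [0.122, 0.993, 0.0, 0.0]
ft_force: [-5.6, -0.1, 9.6]
grip_width: -0.002
grasp_force: 5.8
```

Request:
carry_out --pt "0 0 0.01 0 -1" --pt "0 0 0.02 0 -1"

```text
clock: 33.48
position: [0.5576, 0.1602, 0.2084]
ee_rot: [0.122, 0.993, 0.001, 0.0]
ft_force: [-6.6, -0.5, 16.4]
grip_width: 0.001
grasp_force: 8.6
```

Request:
carry_out --pt "0 0 -0.01 0 -1" --pt "0 0 -0.02 0 -1" --pt "0 0 -0.04 0 -1" --pt "0 0 -0.1 0 -1" --pt "0.1 0 -0.3 0 -1" --pt "0.2 0 -0.6 0 -1" --pt "0.3 0 -0.8 0 -1" --pt "0.3 0 -0.8 0 -1"

```text
clock: 34.48
position: [0.514, 0.1716, 0.3302]
ee_rot: [0.121, 0.993, 0.002, 0.002]
ft_force: [0.1, 1.0, 0.4]
grip_width: -0.002
grasp_force: 0.0
```

Run:
```python
from h import *
c=camera("scene"); cv2.imwrite("pics/final.png",c["img"][:,:,::-1])
P,u,v=pts(c); d=P[:,:2]-[.582,.0455]; px=d@[.9703,-.2419]; py=d@[.2419,.9703]; Q=np.c_[px,py,P[:,2]]*1000
k=(abs(Q[:,1]-105)<9)&(Q[:,2]>100)&(Q[:,2]<230)&(Q[:,0]<30)&(Q[:,0]>-88)
for a in range(-85,30,20):
    j=k&(abs(Q[:,0]-a)<6)
    if j.any(): print(a,np.percentile(Q[j,2],80))
k=(abs(Q[:,1])<25)&(Q[:,0]>-90)&(Q[:,0]<-20)&(abs(Q[:,2]-79)<6)
print("sink",cv2.minAreaRect(Q[k,:2].astype(np.float32)),np.median(Q[k,2]))
```

```text
-85 179.87499645793935
-65 183.39876944173506
-45 188.23267001548166
-25 191.52268175937022
-5 196.15303067802245
15 199.87183267362883
sink ((-58.923248291015625, 0.9350681304931641), (41.31827926635742, 52.501522064208984), 89.43172454833984) 79.05605136353905
```

View pics/final.png

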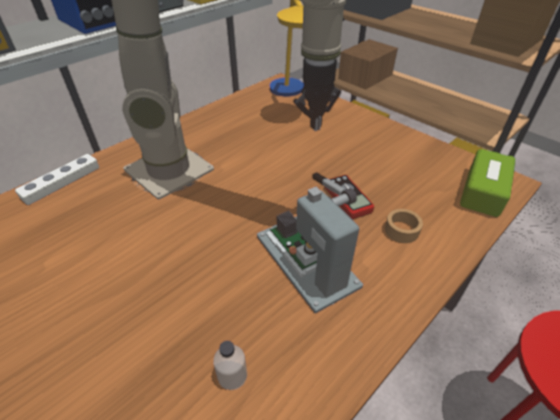

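The final picture shows the board in the nest (about 290,235) with the foot on its case (about 310,250). The lever is holding at roughly 0.2 rad below level, and the gripper is well clear.

```bash
python3 -c "
from workcell import ticket
print(ticket.hand_in())"
```

```text
the job is handed in; nothing more can be done
None
```

The board is clamped in the nest by its metal-cased end, at an estimated 13 N with the lever let go, and the job was handed in at about 34.5 s; one risk is that joint 7 briefly read 2.602 against its 2.6 limit before I backed it off.

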